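# Mount the lens from the parts bin on the optical rail

### The job

Lift the lens mount (the plate with a round lens in it, on a tapered shank) out of the parts bin and stand it upright in the tapered socket on the optical rail, lowered in gently until its collar sits fully home on the socket's rim, with the lens facing squarely along the rail (either way round). Do not drop or ram it, leave the other bin contents standing in their compartments, and do not disturb the other things on the table.

Things in the scene. Friction and masses are not known exactly. Their poses are not given: they have to be found in the camera images.
- lens_center (a point): Centre, half-way up on the axis, of the lens mount, the one thing to move: 150 mm tall, 0.28 to 0.46 kg, upright in one of the bin's compartments. z up, x the way the lens faces (normal to the plate, both faces alike), y along the plate's width. Dark plate 60 mm wide, 16 mm thick, from 1 to 75 mm above this point; its round lens of 40 mm lies 31 mm above it. The collar's underside is 35 mm below it.
- lens_tab (a point): Place to grip the lens mount from above, across x (16 mm): the middle of the solid top 24 mm of its plate, 63 mm above the mount's centre, 12 mm below its top edge. Same axes.
- socket_rim (a point): Centre of the mouth of the tapered socket, in the plane of its rim, 74 mm above the table; x along the rail, z up. A steel conical cup, 58 mm diameter over the rim, 48 mm bore at the mouth, 43 mm deep, about 1 mm clearance round the shank when home. Fully home, the mount's collar lies on this rim, its centre 35 mm above this point.
- lens: The lens mount; origin at the centre of its flat foot, axes as at its centre. From the foot up: steel shank 40 mm long, tapering from 46 mm diameter at the top to 32 mm at the foot; collar 60 mm diameter, 6 mm thick; stem 20 mm diameter, 32 mm long; then the plate.
- rail: Fixed dark optical rail, 260 x 40 x 15 mm, origin on the table under the socket, x along the rail. The socket stands mid-rail on an aluminium carrier 75 x 70 mm. At x +112 mm on the rail is a thin post with a 36 mm pinhole disc, 158 mm high; at x -114 mm a black block, 45 mm high.
- bin: Fixed white open bin, 220 x 220 x 60 mm, walls and cross dividers 5 mm thick, floor 5 mm, four square compartments about 103 mm wide; origin at the centre of its underside, x and y along its walls. The compartment of each thing varies. The bin may stand at the robot's left or right, and the rail on the other side.
- mirror_center (a point): Leave alone: centre of a mirror mount in the bin: flat round foot 52 mm diameter, thin post 14 mm, solid 48 mm square plate 12 mm thick on top (no see-through lens); 132 mm tall. Point half-way up.
- mirror: The mirror mount, origin under its foot.
- holder_center (a point): Leave alone: centre of a black post holder in the bin, a cylinder of 32 mm on a 52 mm foot, 90 mm tall, with a thumbscrew on its side.
- holder: The post holder, origin under its foot.
- tube_center (a point): Leave alone: centre of a stepped black lens tube standing in the bin, 50 mm diameter, 75 mm tall.
- tube: The lens tube, origin under it.
- jar: Leave alone: amber jar on the table between bin and rail, 52 mm diameter, 60 mm tall, origin under it.
- driver: Leave alone: screwdriver lying on the table.
- fork: Leave alone: small dark clamp bar, 75 x 32 mm, lying on the table, origin under it.
- spare_post: Leave alone: thin post on a round foot with a small ring on top, 146 mm tall, standing on the table, origin under it.
There are look-alikes about, which are no part of the job. Leave any orange look-alike of the mirror alone.

How it is judged:
On the way, in this order (a step that is already met when the one before it is completed fails the run):
1. the lens mount is lifted, held, with its foot clear above the bin's rim (z of lens in the frame of bin above 0.065 m and contact force between the fingers and lens above 0.5 N), for 0.1 s.
2. the lens mount, still held, is lowered into the socket to within 8 mm of home (horizontal distance between lens_center and socket_rim below 0.008 m and z of lens_center in the frame of socket_rim below 0.043 m and angle between lens_center's own z axis and vertical below 0.12 rad and contact force between the fingers and lens above 0.5 N), for 0.1 s.
At the end, for the whole second after the job is handed in: Lens mount released, at rest in the socket: within 5 mm of its axis, collar within 3 mm of the rim, upright within 3.4 deg, facing along the rail within 10 deg. Other bin contents upright within 8 deg and moved under 60 mm; jar, screwdriver, clamp bar and spare post moved under 40 mm (horizontal distance between lens_center and socket_rim below 0.005 m and z of lens_center in the frame of socket_rim below 0.038 m and angle between lens_center's own z axis and vertical below 0.06 rad and angle between the x axis of lens and the x axis of rail, either way round below 0.175 rad and linear speed of lens below 0.02 m/s and angular speed of lens below 0.1 rad/s and contact force between the fingers and lens below 0.1 N and angle between each of mirror, holder, tube's own z axis and vertical below 0.15 rad and distance of each of mirror, holder, tube from where it was at the start of the episode below 0.06 m and distance of each of jar, driver, fork, spare_post from where it was at the start of the episode below 0.04 m); the robot touches nothing.
It fails at once if the lens mount is dropped: it falls free, out of the fingers, at over 0.5 m/s (linear speed of lens above 0.5 m/s and contact force between the fingers and lens below 0.05 N).
It fails at once if the lens mount is rammed into the rail with over 60 N (contact force between lens and rail above 60 N).
It fails at once if another thing of the bin is tipped over (angle between any of mirror, holder, tube's own z axis and vertical above 0.5 rad).
It fails at once if the jar or spare post is knocked over (angle between any of jar, spare_post's own z axis and vertical above 0.5 rad).
It also fails if it takes over 43 s, if anything falls off the work surface, if the arm or the gripper's body presses on something with over 40 N, if the wrist force passes 120 N, or if a joint passes its speed limit or range.

### The arm

A 6-joint arm with a two-finger parallel gripper is mounted at the origin on the work surface. World frame = base frame: x ahead of the robot, y to its left, z up, the work surface at z = 0. Lengths are in m, angles in rad, forces in N, time in s.
With the tool pointing down it reaches from about 0.3 to 0.875 m from the base axis. Payload 6.4 kg.
Tool frame: the origin (TCP) lies midway between the tips of the shut fingers; the grasp point (between the pads) lies ctrl.grip_point_offset behind it (ctrl.grip_point_offset is the distance from the TCP to the grasp point, in m); z points along the fingers, y is the direction in which the jaws open and shut (so a half turn about z gives the same grasp; the last joint's range is limited). The gripper opens to 85 mm and grips with 20 to 120 N. Pads are 22 mm wide; open, the fingers measure 114 mm over their backs; the gripper's body (76 mm by 85 mm) begins 54 mm behind the grasp point. The pads swing forward as they close: fully open they stand 13 mm farther back than shut.
Start: joints at [-1.541, 0.181, 1.607, -0, 1.354, -0.206], TCP at [0.134, -0.559, 0.231] pointing down, gripper open.
Joint ranges: [-2.99, 2.99], [-0.89, 2.07], [0.3, 2.58], [-1.14, 4.28], [0, 2.63], [-3.12, 3.12]. Speed limits (rad/s): [2.57, 2.57, 3.01, 3.14, 3.14, 3.14].

### API

Orientations are given as a unit quaternion [w, x, y, z].
In Python, from bench import ctrl, viewer gives the robot as it stands.
- The arm moves only by the shell command python3 -m handwheel 'ROWS' [OPENING]. ROWS is JSON, a list of rows, each an object with "travel": the shift along the tool's x, y, z as a fraction of full scale, a list of three; "dr": the turn, a rotation vector about the tool's x, y, z as a fraction of full scale, a list of three. A call has 1 to 20 rows; each row shifts and turns the pose as measured when the row begins, along the tool's axes as they then stand; what a row does not reach is not made up. Full scale, the value 1, is 150 mm for a shift and 30 degrees for a turn. A row lasts 1/12 s, in which the tool goes at most 41.7 mm and 7.16 degrees, less where a joint would pass 70% of its speed; a pose out of reach is approached as far as the arm can. A call with a number of a shift or a turn outside -1 to 1 is refused whole. A call with a gripper value outside its range is refused whole. OPENING is the opening, from -1 (shut) to 1 (fully open), set as the call begins (- or left out, the last holds). The fingers move at their own pace and stop on an object; the grip force is fixed at half the most. Time passes only in rows, so rows that do not move let the fingers close. It gives the time, the measured TCP pose, the force and the opening at its end, in the units of the state.
- ctrl.get_obs(): the state, without advancing time (a new reading comes with each control period).
- viewer.camera(name): name is "side" or "top" or "wrist"; returns the picture (384x512x3 uint8, red, green, blue); there is no depth.
- viewer.get_calibration(name): a dict with "camera_matrix" (3x3 intrinsics, pixels), "k1" (the pictures are not rectified: a ray, as slopes to the right and down, at radius r is drawn at 1 + k1 r^2 times it, then the intrinsics apply), "R" (3x3) and "t" (3): a world point X has camera coordinates R X + t. Camera axes: x right, y down, z forward; pixel columns grow to the right and rows downward; lengths in m; the calibration is good to about 2 mm. A picture is of the moment at which its call begins: read the wrist's pose just before it. get_calibration takes no time and is no camera call; for the wrist camera it gives the pose at the moment of the call.
- ctrl.hand_in(): hands the job in, once; it reports no verdict.
The state is a dict: "time_s": time; "q": joint angles; "dq": joint speeds; "joint_efforts": joint torques, N m; "eef_pos": TCP position; "eef_rot": TCP orientation; "wrist_force": force on the tool from outside, world axes, zero at the start; "torque": the same for the moment, N m; "opening": opening from 0.0 (shut) to 1.0 (fully open).
Only numpy, scipy, OpenCV 4.12 (cv2) and the standard library are available. Lean on these libraries where they do the work, as an engineer would, in place of code of your own. Each camera call takes 0.05 s, during which the arm holds its last target. There are 200 camera calls.

## Working session

There is one attempt and no reset: what is moved stays moved. The work goes in short steps, Python scripts to look and compute and a shell command to move; the robot and the scene stay as the last step left them, time stands still between calls to the robot, and variables do not carry over. Pictures are saved under pics/ and viewed, about 8 in all and at most 12, crops included, and the job is handed in when it is done.

```bash
ls; mkdir -p pics; python3 - <<'E'
from bench import ctrl, viewer
import cv2, numpy as np
o=ctrl.get_obs(); print({k:np.round(v,3).tolist() for k,v in o.items()}, ctrl.grip_point_offset)
for n in ['top','side','wrist']:
    c=viewer.get_calibration(n); print(n,{k:np.round(v,3).tolist() for k,v in c.items()})
    im=viewer.camera(n); cv2.imwrite(f'pics/{n}0.png',im[:,:,::-1])
E
```

```text
pics
{'time_s': 0.0, 'q': [-1.541, 0.182, 1.608, -0.0, 1.354, -0.206], 'dq': [0.001, 0.0, -0.0, 0.001, -0.001, -0.0], 'joint_efforts': [-0.001, -44.487, -35.134, -0.0, 0.009, -0.0], 'eef_pos': [0.134, -0.559, 0.23], 'eef_rot': [-0.001, 0.993, 0.118, 0.0], 'wrist_force': [0.327, -0.3, -0.103], 'torque': [0.061, -0.04, -0.01], 'opening': 0.997} 0.0187
top {'camera_matrix': [[461.5, 0.0, 258.033], [0.0, 461.5, 188.232], [0.0, 0.0, 1.0]], 'k1': -0.016, 'R': [[0.012, -1.0, 0.015], [-0.981, -0.015, -0.194], [0.194, -0.012, -0.981]], 't': [-0.013, 0.612, 1.236]}
side {'camera_matrix': [[489.117, 0.0, 255.408], [0.0, 489.117, 186.495], [0.0, 0.0, 1.0]], 'k1': -0.143, 'R': [[-0.893, -0.45, -0.006], [-0.305, 0.615, -0.727], [0.331, -0.648, -0.686]], 't': [0.555, 0.258, 1.311]}
wrist {'camera_matrix': [[284.893, 0.0, 259.237], [0.0, 284.893, 192.424], [0.0, 0.0, 1.0]], 'k1': -0.046, 'R': [[0.233, -0.972, -0.002], [-0.935, -0.225, 0.276], [-0.268, -0.062, -0.961]], 't': [-0.575, -0.036, 0.379]}
```

```bash
python3 -c "
import cv2
for n in ['top','side']:
    cv2.imwrite(f'pics/{n}0b.png',cv2.resize(cv2.imread(f'pics/{n}0.png'),(800,600),interpolation=cv2.INTER_CUBIC))"
```

```text
(no output)
```

View pics/top0b.png

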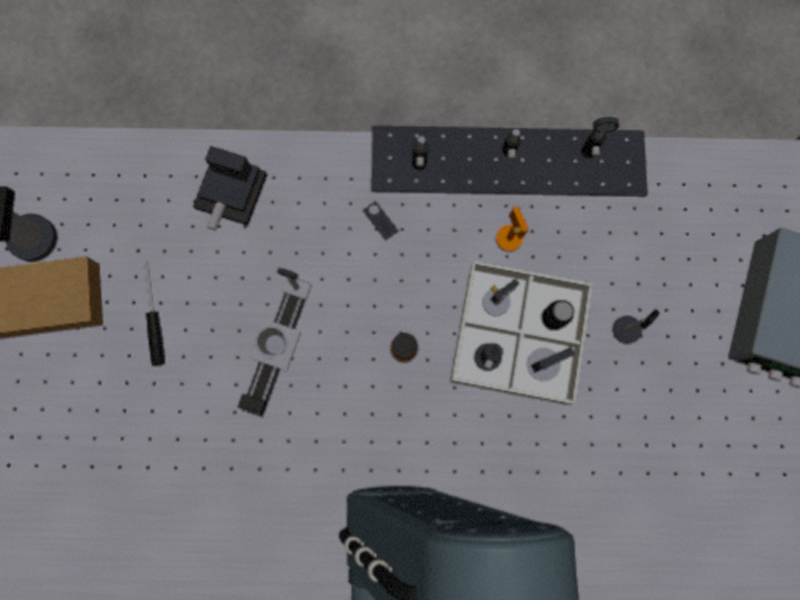

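View pics/side0b.png

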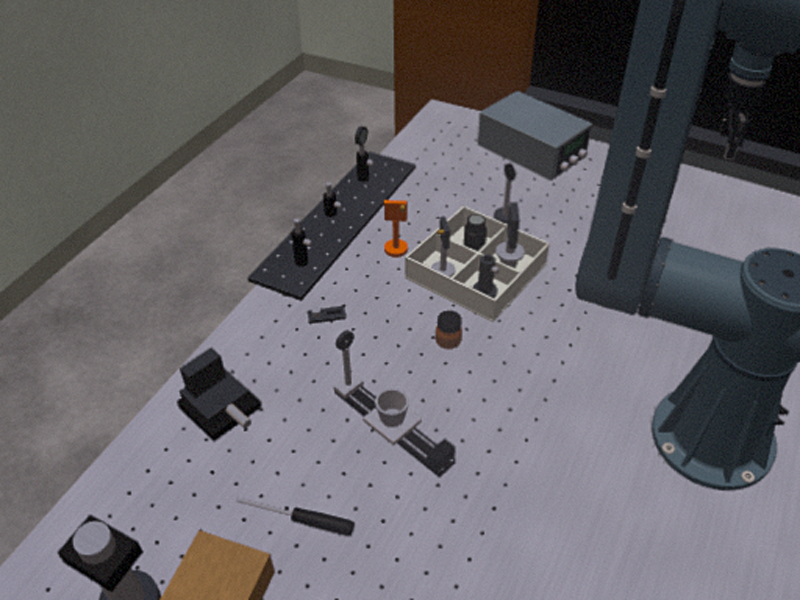

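Top view (800×600 scale): the bin is at the robot's right, centred near (522,333). The rail is at left, with the socket at (272,341).

The plates on stems are at (550,360), with a wide disc and wide plate, and at (500,295), with a smaller foot and narrower plate. The spare post is at (630,328) outside the bin, and the orange look-alike is at (510,235). I take (550,360) to be the lens mount and will confirm it in a crop.

```bash
python3 -c "
import cv2,numpy as np
a=cv2.imread('pics/top0.png')[165:262,285:385]; b=cv2.imread('pics/side0.png')[95:205,255:355]
f=lambda m:cv2.resize(m,(400,440),interpolation=cv2.INTER_CUBIC)
cv2.imwrite('pics/crop1.png',np.hstack([f(a),f(b)]))"
```

```text
(no output)
```

View pics/crop1.png

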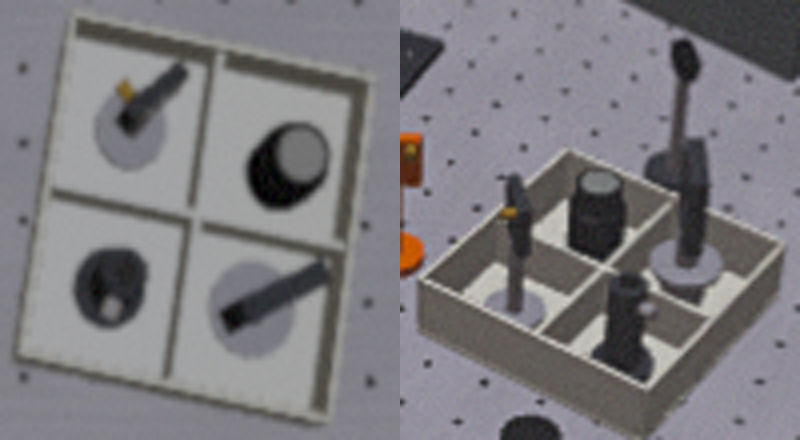

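Confirmed: the object at top crop (250,305) and side crop (690,235) is the lens mount. It has a raised 60 mm collar with the shank below it and the widest plate. The one with the gold knob and its foot on the floor is the mirror.

```bash
cat > h.py <<'E'
import cv2, numpy as np, json
from bench import ctrl, viewer
from scipy.spatial.transform import Rotation as Rn
def snap(n,name):
    c={k:np.array(v) for k,v in viewer.get_calibration(n).items()}
    im=np.ascontiguousarray(viewer.camera(n)[:,:,::-1]); cv2.imwrite(f'pics/{name}.png',im)
    np.savez(f'pics/{name}.npz',**c); return im,c
def onplane(c,px,z):
    d=np.array([c['k1'],0,0,0,0],float)
    p=cv2.undistortPoints(np.array(px,float).reshape(-1,1,2),c['camera_matrix'],d).reshape(-1,2)
    r=np.c_[p,np.ones(len(p))]@c['R']; C=-c['R'].T@c['t']
    return C+r*((z-C[2])/r[:,2])[:,None]
def proj(c,X):
    d=np.array([c['k1'],0,0,0,0],float)
    return cv2.projectPoints(np.array(X,float).reshape(-1,3),cv2.Rodrigues(c['R'])[0],c['t'],c['camera_matrix'],d)[0].reshape(-1,2)
def tool():
    o=ctrl.get_obs(); w,x,y,z=o['eef_rot']; return o,np.array(o['eef_pos']),Rn.from_quat([x,y,z,w]).as_matrix()
E
python3 - <<'E'
from h import *
np.set_printoptions(precision=3,suppress=True)
c={k:np.array(v) for k,v in viewer.get_calibration('top').items()}
cr=lambda x,y:(285+x/4,165+y/(440/97)); s=.64
print('cam',-c['R'].T@c['t'])
print('plate top ends',onplane(c,[cr(232,310),cr(325,268)],.155))
print('collar',onplane(c,[cr(250,308)],.051), 'tube,mirror,holder',onplane(c,[cr(300,155),cr(130,130)],.08))
print('bin corners',onplane(c,[cr(75,15),cr(375,75),cr(330,425),cr(15,357)],.06))
print('rim',onplane(c,[(272*s,341*s)],.074),'rail ends',onplane(c,[(303*s,282*s),(253*s,405*s)],.015))
print('jar',onplane(c,[(404*s,345*s)],.06))
o,p,M=tool(); print('tool',p,M)
w=viewer.get_calibration('wrist');R=np.array(w['R']);C=-R.T@np.array(w['t']); print('wristcam in tool',M.T@(C-p), 'axes',M.T@R.T)
E
```

```text
cam [0.361 0.011 1.331]
plate top ends [[ 0.479 -0.222  0.155]
 [ 0.504 -0.282  0.155]]
collar [[ 0.491 -0.255  0.051]] tube,mirror,holder [[ 0.582 -0.286  0.08 ]
 [ 0.596 -0.169  0.08 ]]
bin corners [[ 0.672 -0.133  0.06 ]
 [ 0.637 -0.346  0.06 ]
 [ 0.42  -0.307  0.06 ]
 [ 0.459 -0.091  0.06 ]]
rim [[0.523 0.225 0.074]] rail ends [[0.642 0.182 0.015]
 [0.414 0.263 0.015]]
jar [[ 0.521 -0.007  0.06 ]]
tool [ 0.134 -0.559  0.231] [[ 0.972  0.234 -0.   ]
 [ 0.234 -0.972  0.001]
 [ 0.    -0.001 -1.   ]]
wristcam in tool [ 0.069  0.001 -0.143] axes [[-0.001 -0.961 -0.276]
 [ 1.    -0.    -0.001]
 [ 0.    -0.276  0.961]]
```

```bash
python3 -m handwheel '[{"travel":[0.175,-0.09,-0.02],"dr":[0,0,0]},{"travel":[0.175,-0.09,-0.02],"dr":[0,0,0]},{"travel":[0.175,-0.09,-0.02],"dr":[0,0,0]},{"travel":[0.175,-0.09,-0.02],"dr":[0,0,0]},{"travel":[0.175,-0.09,-0.02],"dr":[0,0,0]},{"travel":[0.175,-0.09,-0.02],"dr":[0,0,0]},{"travel":[0.175,-0.09,-0.02],"dr":[0,0,0]},{"travel":[0.175,-0.09,-0.02],"dr":[0,0,0]},{"travel":[0.175,-0.09,-0.02],"dr":[0,0,0]},{"travel":[0.175,-0.09,-0.02],"dr":[0,0,0]},{"travel":[0.175,-0.09,-0.02],"dr":[0,0,0]},{"travel":[0.175,-0.09,-0.02],"dr":[0,0,0]},{"travel":[0.175,-0.09,-0.02],"dr":[0,0,0]},{"travel":[0.175,-0.09,-0.02],"dr":[0,0,0]},{"travel":[0.175,-0.09,-0.02],"dr":[0,0,0]},{"travel":[0.175,-0.09,-0.02],"dr":[0,0,0]}]' 1
python3 -m handwheel '[{"travel":[0,0,0],"dr":[0,0,-0.235]},{"travel":[0,0,0],"dr":[0,0,-0.235]},{"travel":[0,0,0],"dr":[0,0,-0.235]},{"travel":[0,0,0],"dr":[0,0,-0.235]},{"travel":[0,0,0],"dr":[0,0,-0.235]},{"travel":[0,0,0],"dr":[0,0,-0.235]},{"travel":[0,0,0],"dr":[0,0,-0.235]},{"travel":[0,0,0],"dr":[0,0,-0.235]},{"travel":[0,0,0],"dr":[0,0,-0.235]},{"travel":[0,0,0],"dr":[0,0,-0.235]},{"travel":[0,0,0],"dr":[0,0,-0.235]},{"travel":[0,0,0],"dr":[0,0,-0.235]},{"travel":[0,0,0],"dr":[0,0,-0.235]},{"travel":[0,0,0],"dr":[0,0,-0.235]}]'
python3 - <<'E'
from h import *
np.set_printoptions(precision=3,suppress=True)
im,c=snap('wrist','w1'); o,p,M=tool(); print(p,M,o['q'],o['time_s'])
t=np.array([.491,-.252]); d=M.T@np.r_[t-p[:2],0]; print('to go tool mm',d*1e3)
cv2.imwrite('pics/w1b.png',cv2.resize(im,(800,600),interpolation=cv2.INTER_CUBIC))
E
```

```text
time_s: 1.48
eef_pos: [0.5026, -0.2381, 0.2758]
eef_rot: [-0.005, 0.994, 0.112, -0.002]
wrist_force: [-0.0, -1.1, -0.9]
opening: 1.003
time_s: 2.65
eef_pos: [0.5059, -0.2292, 0.2711]
eef_rot: [-0.008, 0.549, 0.835, 0.004]
wrist_force: [0.2, 0.4, 0.3]
opening: 1.001
[ 0.506 -0.229  0.271] [[-0.403  0.915 -0.01 ]
 [ 0.915  0.403  0.016]
 [ 0.018 -0.003 -1.   ]] [-0.643  0.117  1.599  0.006  1.444 -1.058] 2.7
to go tool mm [-14.962 -22.798  -0.205]
```

View pics/w1b.png

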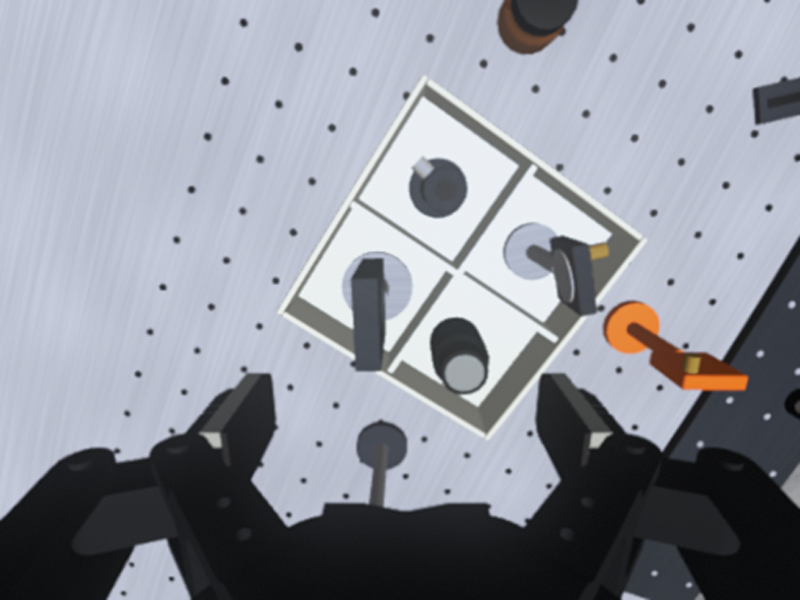

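Wrist view: the lens mount's plate top runs from (368,278) to (370,370), almost parallel to the image columns. Its collar is at (378,285). The jaws are open across it, and the mirror (gold knob) is at (570,270).

```bash
python3 - <<'E'
from h import *
np.set_printoptions(precision=4,suppress=True)
c=dict(np.load('pics/w1.npz')); o,p,M=tool()
im=cv2.imread('pics/w1.png'); g=cv2.cvtColor(im,6)
print(g[170:242:3,220:252])
X=onplane(c,np.array([(353,278),(385,278),(383,369),(357,370)])*.64,.155); print(X)
a=(X[0]+X[1])/2;b=(X[2]+X[3])/2;m=(a+b)/2;print('mid',m,'len',np.linalg.norm(a-b),'dir in tool',M.T@(b-a))
print('collar',onplane(c,[(377*.64,285*.64)],.051))
d=M.T@(np.r_[m[:2],.2]-p); print('to above @TCP .2, tool, scaled', d/.15, 'yaw deg',np.degrees(np.arctan2(M[1,1],M[0,1])))
up=M.T@np.array([0,0,-1]); print('tilt rotvec tool /30deg',np.degrees(np.cross([0,0,1],up))/30)
E
```

```text
[[238 238 230 206 189 187 187 184 160 104  65  59  60  62  62  60  62  62
   61  62  62  61  61  62  74 125 177 187 186 187 186 185]
 [231 207 188 185 186 185 168 120  73  60  60  60  61  61  60  60  61  60
   60  62  61  62  62  63  74 125 177 188 186 186 185 186]
 [198 186 186 185 173 134  79  58  59  60  60  61  60  60  60  60  61  60
   60  61  60  61  63  63  69 107 160 184 188 187 186 186]
 [183 181 181 169 134  92  80  81  81  81  82  81  81  83  83  82  82  83
   82  82  80  73  65  65  68  81 113 153 177 182 182 181]
 [182 182 182 174 144  98  83  85  85  84  83  84  83  83  83  84  84  83
   84  84  83  77  66  66  72  76  85 105 139 176 185 185]
 [187 188 189 188 163 106  81  82  83  85  84  84  84  83  83  83  82  83
   82  82  82  76  67  68  78  82  91 103 131 171 186 188]
 [187 182 183 180 159 106  82  82  83  83  83  82  82  84  84  83  84  84
   84  82  82  75  67  68  78 100 137 159 159 179 186 186]
 [213 190 187 184 166 116  85  80  81  81  82  83  83  83  82  82  80  82
   83  83  83  78  67  68  78 101 146 177 181 184 185 185]
 [237 228 200 184 168 127  89  80  8
[... 1763 characters left out ...]
 77
   77  76  78  78  76  78  95 114 117 112 110 134 193 233]
 [192 193 194 194 194 190 175 137  94  82  81  82  80  80  81  79  79  79
   79  81  82  85  89 100 115 116 117 136 189 233 239 236]
 [194 195 193 192 190 191 193 197 197 198 197 195 196 197 195 192 192 194
  195 197 205 217 230 235 236 234 219 189 156 138 134 126]]
[[ 0.4719 -0.2316  0.155 ]
 [ 0.4894 -0.224   0.155 ]
 [ 0.5109 -0.2788  0.155 ]
 [ 0.496  -0.286   0.155 ]]
mid [ 0.4921 -0.2551  0.155 ] len 0.059103082940112475 dir in tool [-0.0591 -0.0011 -0.0011]
collar [[ 0.4896 -0.2546  0.051 ]]
to above @TCP .2, tool, scaled [-0.1302 -0.1524  0.4717] yaw deg 23.769120699840457
tilt rotvec tool /30deg [-0.0059 -0.0351  0.    ]
```

```bash
python3 -m handwheel '[{"travel":[0,0,0],"dr":[-0.006,-0.035,0]},{"travel":[-0.033,-0.041,0.1],"dr":[0,0,0]},{"travel":[-0.033,-0.041,0.1],"dr":[0,0,0]},{"travel":[-0.033,-0.041,0.1],"dr":[0,0,0]},{"travel":[-0.033,-0.041,0.1],"dr":[0,0,0]},{"travel":[0,0,0],"dr":[0,0,0]},{"travel":[0,0,0],"dr":[0,0,0]}]' 1
cat > rep.py <<'E'
import sys
from h import *
np.set_printoptions(precision=4,suppress=True)
t=np.array(eval(sys.argv[1])); yaw=float(sys.argv[2])
o,p,M=tool(); print('t',o['time_s'],'p',p,'F',np.array(o['wrist_force']),'op',o['opening'],'q6',o['q'][5])
print('to go tool/.15', M.T@(t-p)/.15)
cur=np.degrees(np.arctan2(M[1,1],M[0,1])); e=(yaw-cur+90)%180-90
print('yaw',cur,'dr z',-e/30,'tilt',np.degrees(np.cross([0,0,1],M.T@[0,0,-1]))/30)
E
python3 rep.py '[.4905,-.2558,.1243]' 23.5
```

```text
time_s: 3.28
eef_pos: [0.4911, -0.2573, 0.2094]
eef_rot: [0.003, 0.556, 0.831, -0.001]
wrist_force: [-0.1, -0.2, 0.8]
opening: 0.999
t 3.2833 p [ 0.4911 -0.2573  0.2094] F [-0.0537 -0.1503  0.791 ] op 0.9993302598443127 q6 -1.0881250562717404
to go tool/.15 [ 0.0141 -0.0008  0.5672]
yaw 22.488476779122415 dr z -0.03371744069591974 tilt [ 0.0038  0.0124 -0.    ]
```

```bash
python3 - <<'E'
from h import *
im,c=snap('wrist','w2')
cv2.imwrite('pics/w2b.png',cv2.resize(im[100:340,130:390],(780,720))[:600])
print(proj(c,[[.4905,-.2558,.155]]))
E
```

```text
[[260.12855634 206.59002008]]
```

View pics/w2b.png

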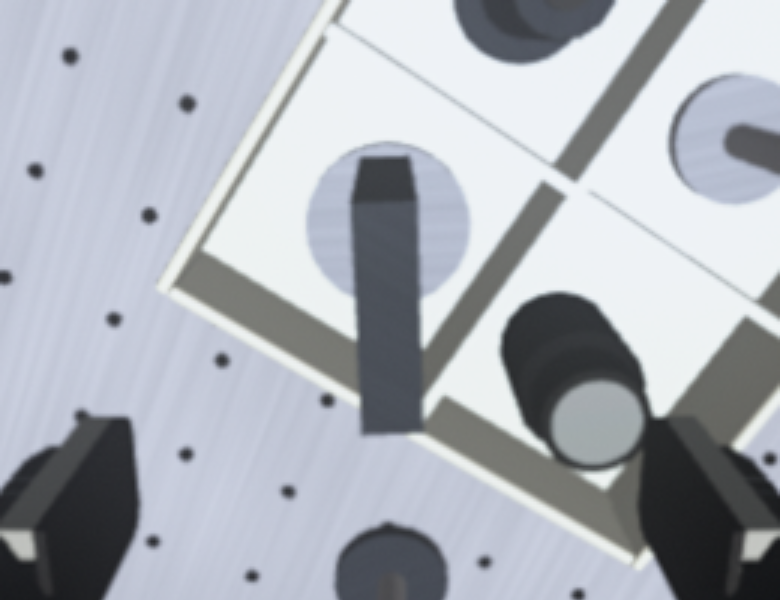

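The plate top face has crop corners (352,203), (417,203), (424,430) and (361,434). The plate is centred between the jaws and turned by about 2°.

```bash
python3 - <<'E'
from h import *
np.set_printoptions(precision=4,suppress=True)
c=dict(np.load('pics/w2.npz')); o,p,M=tool()
X=onplane(c,np.array([(352,203),(417,203),(424,430),(361,434)])/3+[130,100],.155)
a=(X[0]+X[1])/2;b=(X[2]+X[3])/2; m=(a+b)/2; print('mid',m,'len',np.linalg.norm(a-b),'w',np.linalg.norm(X[0]-X[1]))
n=b-a; print('normal yaw',np.degrees(np.arctan2(n[1],n[0]))+90)
cx=onplane(c,np.array([(388,222)])/3+[130,100],.051); print('collar',cx)
E
```

```text
mid [ 0.4903 -0.2565  0.155 ] len 0.05915659675310363 w 0.015232978708256914
normal yaw 24.36099963780299
collar [[ 0.4898 -0.255   0.051 ]]
```

```bash
python3 -m handwheel '[{"travel":[0.01,-0.002,0],"dr":[0.004,0.012,-0.05]},{"travel":[0,0,0.08],"dr":[0,0,0]},{"travel":[0,0,0.08],"dr":[0,0,0]},{"travel":[0,0,0.08],"dr":[0,0,0]},{"travel":[0,0,0.08],"dr":[0,0,0]},{"travel":[0,0,0.08],"dr":[0,0,0]},{"travel":[0,0,0.08],"dr":[0,0,0]},{"travel":[0,0,0],"dr":[0,0,0]},{"travel":[0,0,0],"dr":[0,0,0]}]' 1
python3 rep.py '[.4902,-.256,.1243]' 23.9
```

```text
time_s: 4.08
eef_pos: [0.4931, -0.2544, 0.134]
eef_rot: [0.003, 0.544, 0.839, -0.0]
wrist_force: [0.3, 0.1, 0.7]
opening: 1.002
t 4.0833 p [ 0.4931 -0.2544  0.134 ] F [0.2656 0.09   0.7028] op 1.0023694545593775 q6 -1.1117458329048946
to go tool/.15 [-0.0017 -0.0221  0.0645]
yaw 24.144424983006466 dr z 0.008147499433548925 tilt [ 0.0054  0.0104 -0.    ]
```

```bash
python3 -m handwheel '[{"travel":[0,-0.022,0.02],"dr":[0.005,0.01,0]},{"travel":[0,0,0.02],"dr":[0,0,0]},{"travel":[0,0,0.02],"dr":[0,0,0]},{"travel":[0,0,0],"dr":[0,0,0]},{"travel":[0,0,0],"dr":[0,0,0]}]' 1
python3 rep.py '[.4902,-.256,.1243]' 23.9
```

```text
time_s: 4.5
eef_pos: [0.4908, -0.2563, 0.1257]
eef_rot: [0.001, 0.544, 0.839, -0.0]
wrist_force: [-0.0, -0.4, -0.6]
opening: 0.997
t 4.5 p [ 0.4908 -0.2563  0.1257] F [-0.0063 -0.4052 -0.5852] op 0.9969538941296158 q6 -1.117355702171463
to go tool/.15 [ 0.0035 -0.0027  0.0094]
yaw 24.14977600231643 dr z 0.008325866743880776 tilt [ 0.0024  0.0042 -0.    ]
```

Well aligned, so I'll close the fingers.

```bash
python3 -m handwheel '[{"travel":[0,0,0.009],"dr":[0,0,0]},{"travel":[0,0,0],"dr":[0,0,0]},{"travel":[0,0,0],"dr":[0,0,0]},{"travel":[0,0,0],"dr":[0,0,0]},{"travel":[0,0,0],"dr":[0,0,0]},{"travel":[0,0,0],"dr":[0,0,0]},{"travel":[0,0,0],"dr":[0,0,0]},{"travel":[0,0,0],"dr":[0,0,0]},{"travel":[0,0,0],"dr":[0,0,0]},{"travel":[0,0,0],"dr":[0,0,0]},{"travel":[0,0,0],"dr":[0,0,0]},{"travel":[0,0,0],"dr":[0,0,0]}]' -1
python3 rep.py '[.4902,-.256,.1243]' 23.9
```

```text
time_s: 5.5
eef_pos: [0.4915, -0.2571, 0.1256]
eef_rot: [0.003, 0.544, 0.839, -0.0]
wrist_force: [-0.1, -0.7, 0.4]
opening: 0.175
t 5.5 p [ 0.4915 -0.2571  0.1256] F [-0.0743 -0.7048  0.3722] op 0.1749457775126525 q6 -1.1173181327319148
to go tool/.15 [ 0.01   -0.0049  0.0089]
yaw 24.147669452499887 dr z 0.008255648416663064 tilt [ 0.0043  0.009  -0.    ]
```

```bash
python3 -m handwheel '[{"travel":[0,0,-0.05],"dr":[0,0,0]},{"travel":[0,0,-0.08],"dr":[0,0,0]},{"travel":[0,0,-0.1],"dr":[0,0,0]},{"travel":[0,0,-0.1],"dr":[0,0,0]},{"travel":[0,0,-0.1],"dr":[0,0,0]},{"travel":[0,0,-0.1],"dr":[0,0,0]},{"travel":[0,0,-0.1],"dr":[0,0,0]},{"travel":[0,0,-0.1],"dr":[0,0,0]},{"travel":[0,0,-0.08],"dr":[0,0,0]},{"travel":[0,0,-0.05],"dr":[0,0,0]},{"travel":[0,0,0],"dr":[0,0,0]},{"travel":[0,0,0],"dr":[0,0,0]}]' -1
python3 rep.py '[.523,.225,.25]' -19.6
python3 - <<'E'
from h import *
snap('top','t1'); im,c=snap('side','s1')
cv2.imwrite('pics/t1c.png',np.vstack([cv2.resize(cv2.imread('pics/t1.png')[160:280,130:230],(500,600),interpolation=cv2.INTER_CUBIC)]))
E
```

```text
time_s: 6.5
eef_pos: [0.4883, -0.2539, 0.2653]
eef_rot: [-0.001, 0.543, 0.839, 0.0]
wrist_force: [0.1, -0.4, -3.9]
opening: 0.175
t 6.5 p [ 0.4883 -0.2539  0.2653] F [ 0.1177 -0.3688 -3.9035] op 0.17453213174374985 q6 -1.1172543982184413
to go tool/.15 [2.8178 1.5184 0.1055]
yaw 24.16937523601888 dr z 1.4589791745339626 tilt [-0.0009 -0.003   0.    ]
```

View pics/t1c.png

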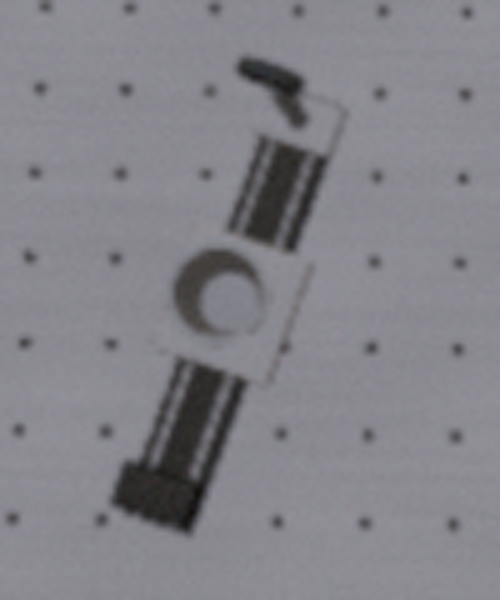

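Crop: socket mouth at (220,293), i.e. full image (174,218.6). The rail edges run from (262,137) to (145,465). The mount is held: the wrist force is −3.9 N, about 0.4 kg. Next I'll carry it over and turn it, stopping short of the socket to look.

```bash
python3 -m handwheel '[{"travel":[0.07,0.038,0],"dr":[0,0,0]},{"travel":[0.14,0.076,0],"dr":[0,0,0]},{"travel":[0.14,0.076,0],"dr":[0,0,0]},{"travel":[0.14,0.076,0],"dr":[0,0,0]},{"travel":[0.14,0.076,0],"dr":[0,0,0]},{"travel":[0.14,0.076,0],"dr":[0,0,0]},{"travel":[0.14,0.076,0],"dr":[0,0,0]},{"travel":[0.14,0.076,0],"dr":[0,0,0]},{"travel":[0.14,0.076,0],"dr":[0,0,0]},{"travel":[0.14,0.076,0],"dr":[0,0,0]},{"travel":[0.14,0.076,0],"dr":[0,0,0]},{"travel":[0.14,0.076,0],"dr":[0,0,0]},{"travel":[0.14,0.076,0],"dr":[0,0,0]},{"travel":[0.14,0.076,0],"dr":[0,0,0]},{"travel":[0.14,0.076,0],"dr":[0,0,0]},{"travel":[0.14,0.076,0],"dr":[0,0,0]},{"travel":[0.14,0.076,0],"dr":[0,0,0]},{"travel":[0.07,0.038,0],"dr":[0,0,0]},{"travel":[0,0,0],"dr":[0,0,0]},{"travel":[0,0,0],"dr":[0,0,0]}]' -1
python3 -m handwheel '[{"travel":[0,0,0],"dr":[0,0,0.2]},{"travel":[0,0,0],"dr":[0,0,0.2]},{"travel":[0,0,0],"dr":[0,0,0.2]},{"travel":[0,0,0],"dr":[0,0,0.2]},{"travel":[0,0,0],"dr":[0,0,0.2]},{"travel":[0,0,0],"dr":[0,0,0.2]},{"travel":[0,0,0],"dr":[0,0,0.2]},{"travel":[0,0,0],"dr":[0,0,0]},{"travel":[0,0,0],"dr":[0,0,0]}]' -1
python3 - <<'E'
from h import *
np.set_printoptions(precision=4,suppress=True)
c=dict(np.load('pics/t1.npz')); f=lambda L:np.array(L)/5+[130,160]
print('rim',onplane(c,f([(220,293)]),.074))
L=onplane(c,f([(262,137),(145,465),(326,155),(190,532)]),.015); 
for i in (0,2): d=L[i]-L[i+1]; print('rail yaw',np.degrees(np.arctan2(d[1],d[0])),L[i],L[i+1])
im,cw=snap('wrist','w3'); cv2.imwrite('pics/w3b.png',cv2.resize(im,(800,600),interpolation=cv2.INTER_CUBIC))
E
python3 rep.py '[.523,.225,.2653]' -19.6
```

```text
time_s: 8.27
eef_pos: [0.5029, 0.1855, 0.2462]
eef_rot: [-0.021, 0.543, 0.839, -0.004]
wrist_force: [0.5, -0.3, -3.0]
opening: 0.175
time_s: 9.02
eef_pos: [0.4978, 0.1797, 0.2405]
eef_rot: [-0.02, 0.819, 0.573, -0.018]
wrist_force: [-0.0, 0.6, -3.2]
opening: 0.177
rim [[0.5217 0.2247 0.074 ]]
rail yaw -16.927842652534107 [0.6206 0.2147 0.015 ] [0.4309 0.2724 0.015 ]
rail yaw -17.441878296242912 [0.6106 0.1772 0.015 ] [0.3939 0.2452 0.015 ]
t 9.0667 p [0.4978 0.1797 0.2405] F [-0.6439  0.6823 -2.8896] op 0.17662469259215796 q6 0.45661250698369593
to go tool/.15 [ 0.3403  0.0458 -0.1703]
yaw -19.995588723154775 dr z -0.013186290771825782 tilt [-0.1005  0.0123  0.    ]
```

View pics/w3b.png

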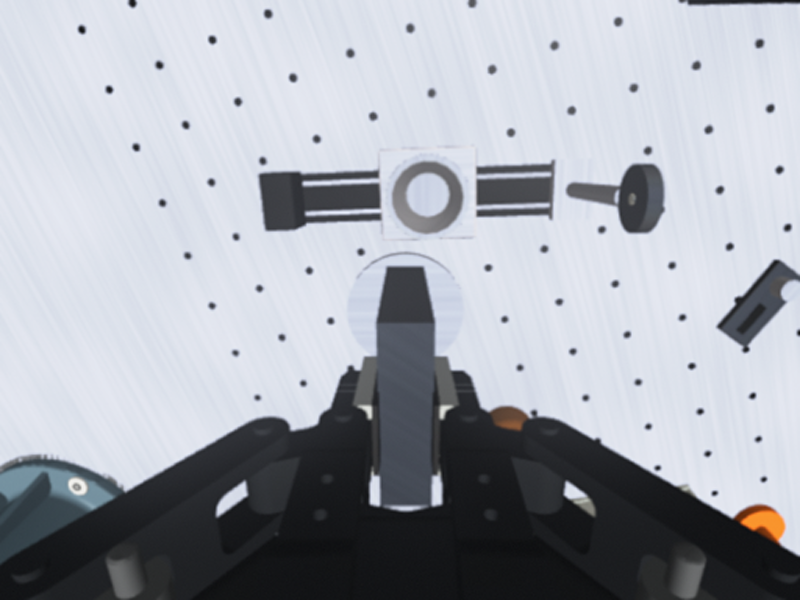

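Wrist view: the mouth ring is at (427,196) and the rail runs from (303,197) to (553,189). The held mount's collar is at (406,308), and the pinhole disc at (640,198) is well clear.

```bash
python3 - <<'E'
from h import *
np.set_printoptions(precision=4,suppress=True)
c=dict(np.load('pics/w3.npz')); o,p,M=tool()
im=cv2.imread('pics/w3.png')
print('rim',onplane(c,np.array([(427,196)])*.64,.074))
L=onplane(c,np.array([(553,164),(303,173),(553,216),(303,221)])*.64,.015)
for i in (0,2): d=L[i]-L[i+1]; print('rail yaw',np.degrees(np.arctan2(d[1],d[0])))
L=onplane(c,np.array([(475,147),(380,151),(473,239),(380,237)])*.64,.02)
for i in (0,2): d=L[i]-L[i+1]; print('carrier yaw',np.degrees(np.arctan2(d[1],d[0])))
E
python3 -m handwheel '[{"travel":[0,0,-0.02],"dr":[-0.1,0.012,0]},{"travel":[0,0,0],"dr":[0,0,0]},{"travel":[0,0,0],"dr":[0,0,0]}]' -1
python3 rep.py '[.523,.225,.2453]' -18
```

```text
rim [[0.5216 0.2277 0.074 ]]
rail yaw -17.97190964536533
rail yaw -18.53211867722134
carrier yaw -17.766834136409926
carrier yaw -20.786727181395122
time_s: 9.32
eef_pos: [0.4976, 0.1785, 0.2428]
eef_rot: [-0.0, 0.817, 0.576, -0.001]
wrist_force: [0.6, 0.2, -3.4]
opening: 0.176
t 9.3167 p [0.4976 0.1785 0.2428] F [ 0.6271  0.1936 -3.3717] op 0.17557790962859068 q6 0.4631100217910589
to go tool/.15 [ 0.3487  0.0555 -0.0171]
yaw -19.656702611317034 dr z -0.055223420377234336 tilt [-0.0019  0.0016  0.    ]
```

```bash
python3 -m handwheel '[{"travel":[0,0,0],"dr":[0,0,-0.05]},{"travel":[0.05,0.008,0],"dr":[0,0,0]},{"travel":[0.1,0.012,0],"dr":[0,0,0]},{"travel":[0.1,0.012,0],"dr":[0,0,0]},{"travel":[0.08,0.008,0],"dr":[0,0,0]},{"travel":[0,0,0],"dr":[0,0,0]},{"travel":[0,0,0],"dr":[0,0,0]}]' -1
python3 rep.py '[.5212,.2246,.2146]' -18.2
```

```text
time_s: 9.9
eef_pos: [0.5203, 0.2266, 0.2419]
eef_rot: [-0.003, 0.809, 0.588, -0.003]
wrist_force: [0.4, -0.4, -3.1]
opening: 0.176
t 9.9 p [0.5203 0.2266 0.2419] F [ 0.4182 -0.3736 -3.1428] op 0.17615852053396147 q6 0.5138446180675097
to go tool/.15 [-0.0108  0.0111  0.1818]
yaw -17.98784591829461 dr z 0.007071802723513087 tilt [-0.014   0.0028  0.    ]
```

```bash
python3 -m handwheel '[{"travel":[-0.011,0.011,0.04],"dr":[-0.014,0.003,0]},{"travel":[0,0,0.05],"dr":[0,0,0]},{"travel":[0,0,0.05],"dr":[0,0,0]},{"travel":[0,0,0.04],"dr":[0,0,0]},{"travel":[0,0,0],"dr":[0,0,0]},{"travel":[0,0,0],"dr":[0,0,0]}]' -1
python3 rep.py '[.5212,.2246,.2146]' -18.2
python3 - <<'E'
from h import *
a,_=snap('wrist','w4'); b,_=snap('side','s4'); t,_=snap('top','t4')
f=lambda m,s:cv2.resize(m,s,interpolation=cv2.INTER_CUBIC)
cv2.imwrite('pics/v4.png',np.hstack([f(a[60:260,160:360],(400,400)),f(b[195:315,190:310],(400,400))]))
E
```

```text
time_s: 10.4
eef_pos: [0.5201, 0.2228, 0.2103]
eef_rot: [-0.0, 0.809, 0.588, -0.002]
wrist_force: [-0.7, 0.1, -2.6]
opening: 0.173
t 10.4 p [0.5201 0.2228 0.2103] F [-0.6623  0.1181 -2.6217] op 0.17338434203495218 q6 0.510278787274836
to go tool/.15 [ 0.0139  0.0034 -0.0287]
yaw -18.032552869193534 dr z 0.005581571026882178 tilt [-0.0047  0.0042  0.    ]
```

View pics/v4.png

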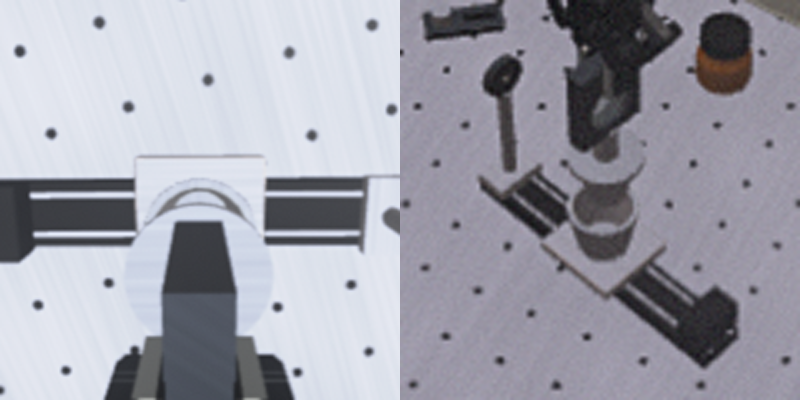

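```bash
python3 - <<'E'
from h import *
np.set_printoptions(precision=4,suppress=True)
c=dict(np.load('pics/w4.npz')); s=dict(np.load('pics/s4.npz')); o,p,M=tool()
W=lambda L:np.array(L)/2+[160,60]; S=lambda L:np.array(L)*.3+[190-120,195]
x=M[:,0]; zc=p[2]-.1256+.051
print('wrist: rim',onplane(c,W([(200,178)]),.074)-.029*x,'collar',onplane(c,W([(199,203)]),zc)-.03*x)
print('collar sides',onplane(c,W([(125,275),(272,275)]),zc))
rimL=onplane(s,S([(568,207),(638,207),(603,184),(603,230)]),.074); colL=onplane(s,S([(567,157),(645,157),(605,132),(605,183)]),zc)
print('side: rim',rimL.mean(0),'collar',colL.mean(0)); print(rimL,colL)
print('expected lens axis',p+.0015*x)
E
```

```text
wrist: rim [[0.5215 0.2264 0.074 ]] collar [[0.5204 0.2242 0.1366]]
collar sides [[0.4927 0.2343 0.1365]
 [0.5484 0.2162 0.1365]]
side: rim [0.5198 0.228  0.074 ] collar [0.5168 0.2281 0.1365]
[[0.5445 0.2405 0.074 ]
 [0.495  0.2158 0.074 ]
 [0.5304 0.2073 0.074 ]
 [0.5094 0.2484 0.074 ]] [[0.5431 0.2411 0.1365]
 [0.4899 0.2146 0.1365]
 [0.5286 0.2057 0.1365]
 [0.5056 0.2509 0.1365]]
expected lens axis [0.521  0.2244 0.2111]
```

```bash
python3 -m handwheel '[{"travel":[0.012,0.006,0],"dr":[-0.005,0.004,0.005]},{"travel":[0,0,0.03],"dr":[0,0,0]},{"travel":[0,0,0.03],"dr":[0,0,0]},{"travel":[0,0,0.03],"dr":[0,0,0]},{"travel":[0,0,0.03],"dr":[0,0,0]},{"travel":[0,0,0.03],"dr":[0,0,0]},{"travel":[0,0,0.03],"dr":[0,0,0]},{"travel":[0,0,0],"dr":[0,0,0]},{"travel":[0,0,0],"dr":[0,0,0]}]' -1
python3 rep.py '[.5220,.2246,.1546]' -18.2
```

```text
time_s: 11.3
eef_pos: [0.5228, 0.2249, 0.1821]
eef_rot: [0.001, 0.81, 0.587, 0.002]
wrist_force: [-0.6, -0.0, -3.6]
opening: 0.178
t 11.3 p [0.5228 0.2249 0.1821] F [-0.6196 -0.0324 -3.5865] op 0.17814980630946697 q6 0.5149590748324366
to go tool/.15 [-0.0036 -0.0049  0.1834]
yaw -18.17794167898068 dr z 0.0007352773673105162 tilt [ 0.0062 -0.0035  0.    ]
```

```bash
python3 -m handwheel '[{"travel":[-0.003,-0.004,0.02],"dr":[0.006,-0.003,0]},{"travel":[0,0,0.02],"dr":[0,0,0]},{"travel":[0,0,0.02],"dr":[0,0,0]},{"travel":[0,0,0.02],"dr":[0,0,0]},{"travel":[0,0,0.02],"dr":[0,0,0]},{"travel":[0,0,0],"dr":[0,0,0]},{"travel":[0,0,0],"dr":[0,0,0]}]' -1
python3 rep.py '[.5220,.2246,.1546]' -18.2
```

```text
time_s: 11.88
eef_pos: [0.5223, 0.2246, 0.1657]
eef_rot: [-0.0, 0.81, 0.586, 0.0]
wrist_force: [-0.6, 1.6, -3.7]
opening: 0.183
t 11.8833 p [0.5223 0.2246 0.1657] F [-0.6377  1.5766 -3.7434] op 0.18305858192646965 q6 0.5146248605536583
to go tool/.15 [-0.0007 -0.0016  0.0743]
yaw -18.182418222830506 dr z 0.0005860592389832201 tilt [ 0.0004 -0.0006  0.    ]
```

```bash
python3 -m handwheel '[{"travel":[0.006,-0.002,0.012],"dr":[0,0,0]},{"travel":[0,0,0.012],"dr":[0,0,0]},{"travel":[0,0,0.012],"dr":[0,0,0]},{"travel":[0,0,0],"dr":[0,0,0]},{"travel":[0,0,0],"dr":[0,0,0]}]' -1
python3 rep.py '[.5220,.2246,.1546]' -18.2
```

```text
time_s: 12.3
eef_pos: [0.5225, 0.2258, 0.1601]
eef_rot: [0.0, 0.81, 0.587, 0.0]
wrist_force: [0.5, 0.3, -3.0]
opening: 0.175
t 12.3 p [0.5225 0.2258 0.1601] F [ 0.5098  0.3425 -2.9729] op 0.17488320310181651 q6 0.5164379634314865
to go tool/.15 [-0.0085 -0.0006  0.0365]
yaw -18.175268571977412 dr z 0.0008243809340863587 tilt [ 0.0014 -0.0013  0.    ]
```

No contact force, so I'll keep going gently.

```bash
python3 -m handwheel '[{"travel":[0,0,0.01],"dr":[0,0,0]},{"travel":[0,0,0.01],"dr":[0,0,0]},{"travel":[0,0,0.01],"dr":[0,0,0]},{"travel":[0,0,0],"dr":[0,0,0]},{"travel":[0,0,0],"dr":[0,0,0]}]' -1
python3 rep.py '[.5220,.2246,.1546]' -18.2
```

```text
time_s: 12.72
eef_pos: [0.5221, 0.2259, 0.1553]
eef_rot: [-0.0, 0.81, 0.587, 0.0]
wrist_force: [-0.4, 0.3, -2.8]
opening: 0.176
t 12.7167 p [0.5221 0.2259 0.1553] F [-0.4181  0.286  -2.7777] op 0.17622435307562653 q6 0.5164385749536358
to go tool/.15 [-0.0083  0.0021  0.005 ]
yaw -18.167550323091266 dr z 0.0010816558969575377 tilt [ 0.     -0.0009  0.    ]
```

```bash
python3 -m handwheel '[{"travel":[0,0,0.008],"dr":[0,0,0]},{"travel":[0,0,0],"dr":[0,0,0]},{"travel":[0,0,0],"dr":[0,0,0]}]' -1
python3 rep.py '[.5220,.2246,.1546]' -18.2
```

```text
time_s: 12.97
eef_pos: [0.5221, 0.2259, 0.1548]
eef_rot: [-0.0, 0.81, 0.587, 0.0]
wrist_force: [-1.0, 0.3, -3.2]
opening: 0.176
t 12.9667 p [0.5221 0.2259 0.1548] F [-1.0188  0.2801 -3.1581] op 0.17600527118774903 q6 0.5164305777205662
to go tool/.15 [-0.0086  0.0022  0.0012]
yaw -18.16054023581044 dr z 0.0013153254729852885 tilt [ 0.0001 -0.0009  0.    ]
```

```bash
for i in 1; do python3 -m handwheel '[{"travel":[0,0,0.012],"dr":[0,0,0]},{"travel":[0,0,0],"dr":[0,0,0]},{"travel":[0,0,0],"dr":[0,0,0]}]' -1; done
python3 -m handwheel '[{"travel":[0,0,0.012],"dr":[0,0,0]},{"travel":[0,0,0],"dr":[0,0,0]},{"travel":[0,0,0],"dr":[0,0,0]}]' -1
```

```text
time_s: 13.22
eef_pos: [0.5221, 0.226, 0.155]
eef_rot: [0.0, 0.81, 0.587, 0.0]
wrist_force: [-0.7, -1.3, -2.6]
opening: 0.178
time_s: 13.47
eef_pos: [0.5221, 0.2261, 0.1548]
eef_rot: [0.0, 0.81, 0.587, 0.0]
wrist_force: [-1.7, -0.1, -0.4]
opening: 0.178
```

The weight is now carried by the socket: Fz went from −3.2 to −0.4 N at TCP z 0.1548, against a predicted home of 0.1546. I'll release.

```bash
python3 -m handwheel '[{"travel":[0,0,0],"dr":[0,0,0]},{"travel":[0,0,0],"dr":[0,0,0]},{"travel":[0,0,0],"dr":[0,0,0]},{"travel":[0,0,0],"dr":[0,0,0]},{"travel":[0,0,0],"dr":[0,0,0]},{"travel":[0,0,0],"dr":[0,0,0]}]' 0.2
python3 -m handwheel '[{"travel":[0,0,-0.05],"dr":[0,0,0]},{"travel":[0,0,-0.1],"dr":[0,0,0]},{"travel":[0,0,-0.1],"dr":[0,0,0]},{"travel":[0,0,-0.1],"dr":[0,0,0]},{"travel":[0,0,-0.1],"dr":[0,0,0]},{"travel":[0,0,-0.1],"dr":[0,0,0]},{"travel":[0,0,-0.05],"dr":[0,0,0]},{"travel":[0,0,0],"dr":[0,0,0]},{"travel":[0,0,0],"dr":[0,0,0]}]'
python3 rep.py '[.5220,.2246,.1546]' -18.2
python3 - <<'E'
from h import *
a,_=snap('wrist','w5'); b,_=snap('side','s5'); snap('top','t5')
f=lambda m,s:cv2.resize(m,s,interpolation=cv2.INTER_CUBIC)
cv2.imwrite('pics/v5.png',np.hstack([f(a[60:300,140:380],(400,400)),f(b[195:315,190:310],(400,400))]))
E
```

```text
time_s: 13.97
eef_pos: [0.5253, 0.2267, 0.1559]
eef_rot: [0.001, 0.81, 0.587, 0.004]
wrist_force: [-0.5, -0.8, 0.2]
opening: 0.597
time_s: 14.72
eef_pos: [0.5246, 0.2266, 0.253]
eef_rot: [0.002, 0.81, 0.587, 0.005]
wrist_force: [0.2, -0.3, 0.5]
opening: 0.601
t 14.7167 p [0.5246 0.2266 0.253 ] F [ 0.2052 -0.3093  0.5221] op 0.6014922371857572 q6 0.5165022744370991
to go tool/.15 [-0.0214 -0.0177  0.6558]
yaw -18.172699489952425 dr z 0.0009100170015860461 tilt [ 0.015  -0.0105  0.    ]
```

View pics/v5.png

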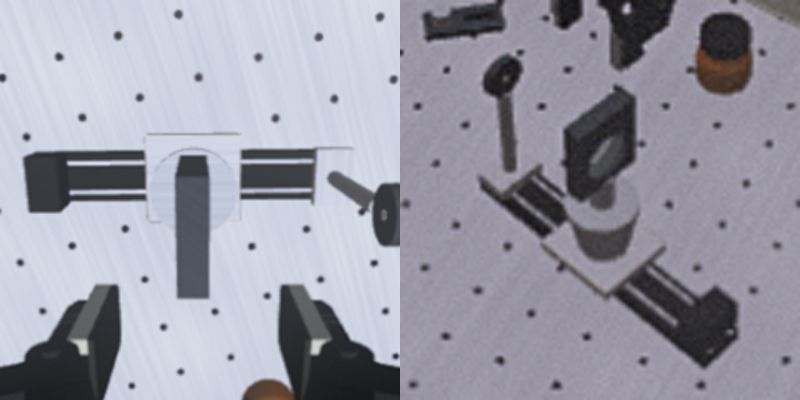

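The mount stands in the socket, collar on the rim, plate across the rail: plate top at crop (192,205) to (193,298), collar at (193,192). I'll do one numeric check of its heading, upright angle and centring.

```bash
python3 - <<'E'
from h import *
np.set_printoptions(precision=4,suppress=True)
c=dict(np.load('pics/w5.npz')); s=dict(np.load('pics/s5.npz'))
W=lambda L:np.array(L)*.6+[140,60]; S=lambda L:np.array(L)*.3+[70,195]
X=onplane(c,W([(176,178),(209,178),(209,297),(177,297)]),.184); n=(X[2]+X[3]-X[0]-X[1])/2
print('plate top mid',X.mean(0),'len',np.linalg.norm(n),'normal yaw',np.degrees(np.arctan2(n[1],n[0]))+90)
print('collar wrist',onplane(c,W([(193,192)]),.08),'sides',onplane(c,W([(149,192),(238,192)]),.08).mean(0))
print('side plate top corners',onplane(s,S([(565,127),(622,88),(636,97),(578,135)]),.184))
# side-view expected collar edge heights
C=np.array([.5222,.2265]); 
print('side proj collar ctr .08 / rim .074 (crop)',(proj(s,[[*C,.08],[*C,.074]])-[70,195])/.3)
# change in top picture over bin & table things (arm-free regions)
a=cv2.imread('pics/top0.png',0).astype(int); b=cv2.imread('pics/t5.png',0).astype(int)
for nm,(x,y) in dict(mirror=(320,189),tube=(358,202),holder=(313,228),jar=(258,222),spare=(405,210),fork=(243,141),driver=(98,208)).items():
    print(nm,np.abs(a-b)[y-12:y+12,x-12:x+12].mean().round(1))
E
```

```text
plate top mid [0.5221 0.2267 0.184 ] len 0.05872817856232243 normal yaw -18.170615007443317
collar wrist [[0.522  0.2271 0.08  ]] sides [0.5223 0.227  0.08  ]
side plate top corners [[0.538  0.2511 0.184 ]
 [0.5178 0.1975 0.184 ]
 [0.5043 0.201  0.184 ]
 [0.5258 0.2537 0.184 ]]
side proj collar ctr .08 / rim .074 (crop) [[601.1021 199.7296]
 [601.2024 204.4883]]
mirror 8.2
tube 7.8
holder 7.6
jar 6.8
spare 6.5
fork 7.2
driver 45.2
```

View pics/t5.png

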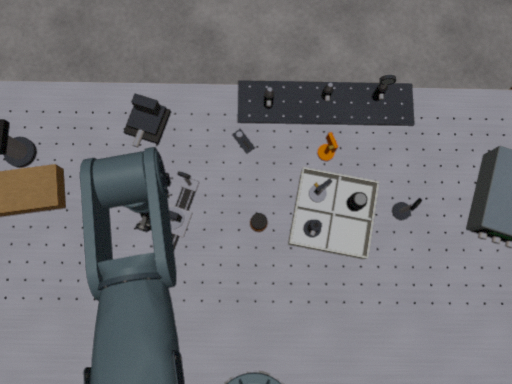

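The arm only hides the screwdriver in this view; everything else is in place. Handing in.

```bash
python3 -c "
from bench import ctrl
print(ctrl.hand_in(), ctrl.get_obs()['time_s'])"
```

```text
the job is handed in; nothing more can be done
the job is handed in; nothing more can be done
```

The lens mount is standing in the rail socket, released, and the job is handed in at about 15 s of the 43 s allowed; no verdict is reported. I gripped it by the plate tab, lifted it clear of the bin, turned it square to the rail and lowered it in small steps. I let go once the socket took its weight, when the vertical wrist force fell from about −3.2 to −0.4 N.

**Last checks:**
- **Seating:** The arm stopped 0.2 mm above the predicted home height. The side view shows the collar on the rim.
- **Centring and upright:** Plate top and collar centres agree within 0.5 mm, so it stands upright. They lie about 1 mm from my mean estimate of the socket axis. My rim readings disagreed by up to 3 mm: y = 0.2247 from the top camera, 0.2264–0.2277 from the wrist and 0.228 from the side.
- **Heading:** The plate normal is at −18.2°. The rail read −17° to −18.5°, and one poor carrier-edge reading gave −20.8°.
- **Other things:** The mirror, holder, tube, jar, spare post and clamp bar look unmoved in the top view. The screwdriver was hidden behind the arm in that last picture, so I could not check it, but the gripper never went near it.

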